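# UV-treat the waiting jars and leave the box airing

## Robot

A 7-joint arm with a two-finger parallel gripper is mounted at the origin on the work surface. World frame = base frame: x ahead of the robot, y to its left, z up, the work surface at z = 0. Lengths are in m, angles in rad, forces in N, time in s.
With the tool pointing down it reaches from about 0.35 to 0.9 m from the base axis. Payload 8.1 kg.
Tool frame: the origin (TCP) lies on the centre line of the jaws, within the pads' length; the fingertips stand 11 mm ahead of it and the grasp point (between the pads) lies 8 mm behind it (arm.nose_length is the distance from the TCP to the fingertips, in m); z points along the fingers, y is the line along which they close (so a half turn about z gives the same grasp; the last joint's range is limited). The gripper opens to 92 mm and grips with 3 to 60 N. Pads are 19 mm wide; open, the fingers measure 130 mm over their backs; the gripper's body (75 mm by 190 mm) begins 47 mm behind the grasp point.
Start: joints at [-0.103, 0.434, 0.025, 1.573, -0.012, 1.134, -0.075], TCP at [0.625, -0, 0.238] pointing down, gripper open.
Joint ranges: [-2.62, 2.62], [-0.44, 2.09], [-1.27, 1.32], [0.08, 2.57], [-1.32, 4.46], [0.12, 2], [-2.74, 2.74]. Speed limits (rad/s): [2.22, 2.22, 3.01, 3.01, 3.14, 3.14, 3.14].

## Interface

Orientations are given as a rotation vector (axis times angle).
In Python, from cell import arm gives the robot as it stands.
- The arm moves only by the tool jog_arm, never from a script. Its argument "moves" is a list of rows, each a list of 4 numbers: the shift along the tool's x, y, z in m, then the turn about the tool's z in rad. In form: [[tx, ty, tz, spin], ...]. A call has 1 to 20 rows; each row is the pose to reach, as a shift and turn from the pose commanded when the call began, along the tool's axes at that moment; what a row does not reach only later rows make up. A row lasts 1/8 s, in which the tool goes at most 62.5 mm and 10.7 degrees, less where a joint would pass 70% of its speed; a pose out of reach is approached as far as the arm can. A call with a gripper value outside its range is refused whole. "hand" is the finger opening in m, from 0 to 0.0918, set as the call begins (left out, the last holds). The fingers move at their own pace and stop on an object; "newtons" is the grip in N (left out, the last holds). Time passes only in rows, so rows that repeat a pose let the fingers close. It gives the time, the measured TCP pose, the force, the opening and the grip force at its end, in the units of the state.
- arm.observe(): the state, without advancing time (a new reading comes with each control period).
- arm.get_image(name): name is "scene" or "side" or "wrist"; returns a dict with "color" (480x640x3 uint8, red, green, blue), "z_map" (480x640 float32, m along the optical axis (not along the pixel's ray), 0 where there is no reading), "fx", "fy", "cx", "cy" (pixels), "rvec" (rotation vector, rad) and "tvec" (3), from world to camera coordinates, as OpenCV has them. Camera axes: x right, y down, z forward; pixel columns grow to the right and rows downward; lengths in m; the calibration is good to about 2 mm. A picture is of the moment at which its call begins.
- arm.sign_off(): hands the job in; it is judged then, once.
The state is a dict: "clock": time; "joints": joint angles; "dq": joint speeds; "joint_efforts": joint torques, N m; "position": TCP position; "ee_rot": TCP orientation; "force": force on the tool from outside, world axes, zero at the start; "ft_torque": the same for the moment, N m; "width": opening from 0.0 (shut) to 1.0 (fully open); "gripper_force": force on a finger pad.
Only numpy, scipy, OpenCV 4.12 (cv2) and the standard library are available. Lean on these libraries where they do the work, as an engineer would, in place of code of your own. Each camera call takes 0.05 s, during which the arm holds its last target. There are 200 camera calls.

## Task

Swing the amber cover of the UV box wide open, stand every blue-capped jar upright in the chamber, fold the cover fully shut, and only then press the red start plunger right down to its stop, hold it there for about half a second and let it spring back. Then swing the cover wide open again, stand all the jars upright on the green clean mat, and leave the cover standing half open at about 45 degrees so that the empty box can air. Never press the plunger while the cover is open, and leave the other things on the bench where they are.

Things in the scene. Friction and masses are not known exactly. Their poses are not given: they have to be found in the camera images.
- uvbox: White UV box fixed on the bench (place and yaw vary). Origin on the bench 20 mm behind the middle of its chamber; x points from the robot side to the rear hinge, y left, z up. Base x -110..90, y -125..125 mm, 30 mm high; a 15 mm high steel rim on it rings the chamber floor. On its right (y -125..-210 mm) a control pod 60 mm high.
- chamber (a point): Middle of the chamber floor, on top of the base (30 mm above the bench), axes as the box. The floor inside the rim measures 90 (x) x 200 mm (y).
- hood (a joint): Angle of the transparent amber cover (a hood 160 x 230 x 85 mm, open underneath, that encloses the chamber), rad: 0 shut down on the base, 1.6 at its open stop (leaning back past upright). The hinge is stiff: the cover stays at any angle where it is left; about 3 to 4 N at the handle moves it.
- hood_hinge (a point): Point on the hinge line, middle of the cover rear lower edge: 90 mm behind the chamber middle and 30 mm above the bench. The hinge line runs along the box y axis; the front of the cover swings up and back.
- hood_bar (a point): Middle of the cover handle: a black round bar, 12 mm in diameter, 100 mm long along the box y axis, held 50 mm clear in front of the front wall of the cover by a post at each end. With the cover shut it is 210 mm in front of the hinge line and 55 mm above it (85 mm above the bench), and turns with the cover.
- plunger (a joint): How far the spring start plunger is pressed, m: 0 up, 0.014 fully down at its stop. Needs about 3 N to start and 9 N at the stop; springs back when let go.
- plunger_top (a point): Middle of the top face of the plunger: a red mushroom head 40 mm in diameter on the control pod, 100 mm above the bench when up; it moves straight down.
- red_mat: Red mat 200 (x) x 170 (y) x 2 mm, fixed flat on the bench, where the jars wait at the start. Origin at the centre of its underside.
- green_mat: Green clean mat 200 (x) x 170 (y) x 2 mm, fixed flat on the bench on the other side of the box (left and right vary). Origin at the centre of its underside.
- jar0: White plastic jar with a blue screw cap, 65 mm high, 46 mm in diameter (the cap, its top 18 mm, 42 mm), 0.1 to 0.2 kg. Origin at the centre of its underside, z up. Two or three of the four jars are there; an absent one has no pose.
- jar1: White plastic jar with a blue screw cap, 65 mm high, 46 mm in diameter (the cap, its top 18 mm, 42 mm), 0.1 to 0.2 kg. Origin at the centre of its underside, z up. Two or three of the four jars are there; an absent one has no pose.
- jar2: White plastic jar with a blue screw cap, 65 mm high, 46 mm in diameter (the cap, its top 18 mm, 42 mm), 0.1 to 0.2 kg. Origin at the centre of its underside, z up. Two or three of the four jars are there; an absent one has no pose.
- jar3: White plastic jar with a blue screw cap, 65 mm high, 46 mm in diameter (the cap, its top 18 mm, 42 mm), 0.1 to 0.2 kg. Origin at the centre of its underside, z up. Two or three of the four jars are there; an absent one has no pose.
- pen: Bystander, to be left alone: black marker pen 147 mm long lying on the bench. Origin at the centre of its underside (under the middle of the pen).
- tip_box: Bystander, to be left alone: clear plastic box of pipette tips, 85 x 120 x 60 mm. Origin at the centre of its underside.
- tube_rack: Bystander, to be left alone: red tube rack 90 x 200 x 61 mm with capped tubes. Origin at the centre of its underside.
- reagent: Bystander, to be left alone: clear reagent bottle with white cap, 64 mm in diameter, 140 mm high. Origin at the centre of its underside.
- beaker: Bystander, to be left alone: empty glass beaker, 72 mm in diameter, 85 mm high. Origin at the centre of its underside.
There are look-alikes about, which are no part of the job. What is shaped like the jar1 but pink is not meant.

How it is judged:
On the way, in this order (a step that is already met when the one before it is completed fails the run):
1. every jar stands upright in the chamber (x of jar0 in the frame of chamber between -0.06 and 0.06 m and y of jar0 in the frame of chamber between -0.1 and 0.1 m and z of jar0 in the frame of chamber between -0.006 and 0.012 m and angle between each of jar0, jar1, jar2, jar3's own z axis and vertical below 0.25 rad and x of jar1 in the frame of chamber between -0.06 and 0.06 m and y of jar1 in the frame of chamber between -0.1 and 0.1 m and z of jar1 in the frame of chamber between -0.006 and 0.012 m and x of jar2 in the frame of chamber between -0.06 and 0.06 m and y of jar2 in the frame of chamber between -0.1 and 0.1 m and z of jar2 in the frame of chamber between -0.006 and 0.012 m and x of jar3 in the frame of chamber between -0.06 and 0.06 m and y of jar3 in the frame of chamber between -0.1 and 0.1 m and z of jar3 in the frame of chamber between -0.006 and 0.012 m), for 0.2 s.
2. the cover is fully shut over the jars (all of step 1 and value of joint hood below 0.06 rad), for 0.2 s.
3. with the cover shut over the jars, the plunger is pressed to its stop and held (all of step 2 and value of joint plunger above 0.0125 m), for 0.3 s.
4. the plunger is up and the cover is swung wide open again (value of joint plunger below 0.003 m and value of joint hood above 1.15 rad), for 0.2 s.
At the end, for the whole second after the job is handed in: Every jar present stands upright (within 8 degrees) and at rest with its centre over the green mat, the cover stands still at 33 to 57 degrees (0.58 to 1.0 rad), and the plunger is up (x of jar0 in the frame of green_mat between -0.1 and 0.1 m and y of jar0 in the frame of green_mat between -0.085 and 0.085 m and z of jar0 in the frame of green_mat between -0.004 and 0.01 m and angle between each of jar0, jar1, jar2, jar3's own z axis and vertical below 0.15 rad and linear speed of each of jar0, jar1, jar2, jar3 below 0.02 m/s and x of jar1 in the frame of green_mat between -0.1 and 0.1 m and y of jar1 in the frame of green_mat between -0.085 and 0.085 m and z of jar1 in the frame of green_mat between -0.004 and 0.01 m and x of jar2 in the frame of green_mat between -0.1 and 0.1 m and y of jar2 in the frame of green_mat between -0.085 and 0.085 m and z of jar2 in the frame of green_mat between -0.004 and 0.01 m and x of jar3 in the frame of green_mat between -0.1 and 0.1 m and y of jar3 in the frame of green_mat between -0.085 and 0.085 m and z of jar3 in the frame of green_mat between -0.004 and 0.01 m and value of joint hood between 0.58 and 1 rad and velocity of joint hood between -0.05 and 0.05 rad/s and value of joint plunger below 0.003 m); the robot touches nothing.
It fails at once if the plunger is pressed while the cover is not shut (value of joint plunger above 0.005 m and value of joint hood above 0.12 rad).
It fails at once if another thing on the bench is moved more than 4 cm (distance of any of pen, tip_box, tube_rack, reagent, beaker from where it was at the start of the episode above 0.04 m).
Of jar0, jar1, jar2, jar3 only 2 to 3 are there at a start; the rules pass over those that are not, and their reading is None.
At some moment in a run one of jar0, jar1, jar2, jar3 may be knocked a few centimetres aside while the robot is not near it.
It also fails if it takes over 210 s, if anything falls off the work surface, if the arm or the gripper's body presses on something with over 40 N, if the wrist force passes 120 N, or if a joint passes its speed limit or range.

## Working session

There is one attempt and no reset: what is moved stays moved. The work goes in short steps, Python scripts to look and compute and a tool call to move; the robot and the scene stay as the last step left them, time stands still between calls to the robot, and variables do not carry over. Pictures are saved under pics/ and viewed, at most 14 in all, crops included, and the job is handed in when it is done.

Besides the shell and the picture viewer there is one more tool, called after "Request:" as name(argument=value, ...) on one line, values as JSON. jog_arm: Moves the arm, as the interface text tells. Its arguments: {"type":"object","properties":{"moves":{"type":"array"},"hand":{"type":"number"},"newtons":{"type":"number"}},"required":["moves"]}

```bash
mkdir -p pics; ls
cat > h.py <<'E'
import numpy as np, cv2
from cell import arm
def cam(n):
    d=arm.get_image(n); R=cv2.Rodrigues(np.array(d['rvec'],float))[0]; t=np.array(d['tvec'],float).ravel()
    return d,R,t
def cloud(d,R,t):
    z=d['z_map']; v,u=np.mgrid[0:480,0:640]
    P=np.stack([(u-d['cx'])/d['fx']*z,(v-d['cy'])/d['fy']*z,z],-1)
    W=(P-t)@R; W[z<=0]=np.nan
    return W
def save(n,im): cv2.imwrite('pics/'+n+'.png',cv2.cvtColor(im,cv2.COLOR_RGB2BGR))
E
python3 - <<'E'
from h import *
print(arm.observe())
a=[]
for n in ('scene','side'):
    d,R,t=cam(n); save(n+'0',d['color']); print(n,-R.T@t,R[2],d['fx']); np.savez('/tmp/'+n+'.npz',W=cloud(d,R,t),c=d['color'])
E
```

```text
pics
{'clock': 0.0, 'joints': array([-0.10258537,  0.43523875,  0.02495542,  1.57413502, -0.01158792,
        1.13399563, -0.07512558]), 'dq': array([ 5.14372017e-04,  1.81107679e-03, -7.47180487e-04,  6.75775701e-05,
       -5.47038283e-04, -2.03339586e-04,  1.82454791e-04]), 'joint_efforts': array([ 3.89017032e-04, -6.67853522e+01,  9.84863900e-01, -3.14464223e+01,
       -6.05165795e-02,  4.27553023e-02,  1.12382318e-04]), 'position': array([ 6.24484019e-01, -6.06438665e-05,  2.36920299e-01]), 'ee_rot': array([-2.22080350e+00, -2.22060501e+00,  1.97242284e-03]), 'force': array([ 0.42962438,  0.10387635, -0.11016123]), 'ft_torque': array([ 0.0583153 , -0.00299692, -0.0302996 ]), 'gripper_force': 0.0, 'width': 0.9992518217867943}
scene [1.32587997 0.34327995 0.93575354] [-0.65810965 -0.29296874 -0.69358562] 478.34432291866494
side [-0.27453104  0.74622849  0.99300195] [ 0.546391   -0.52600317 -0.6517496 ] 593.9681017296099
```

View pics/scene0.png

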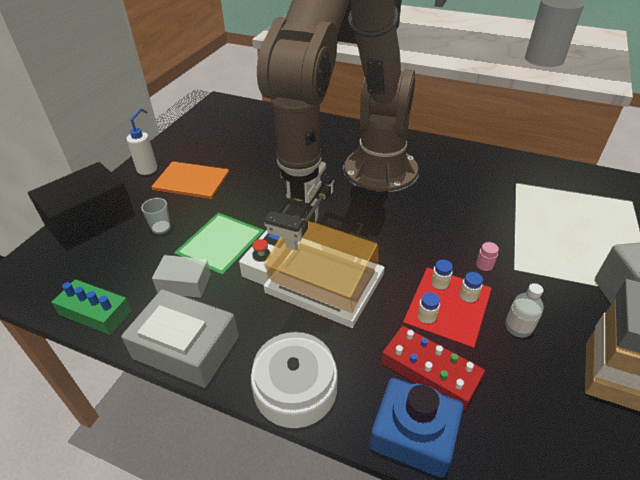

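View pics/side0.png

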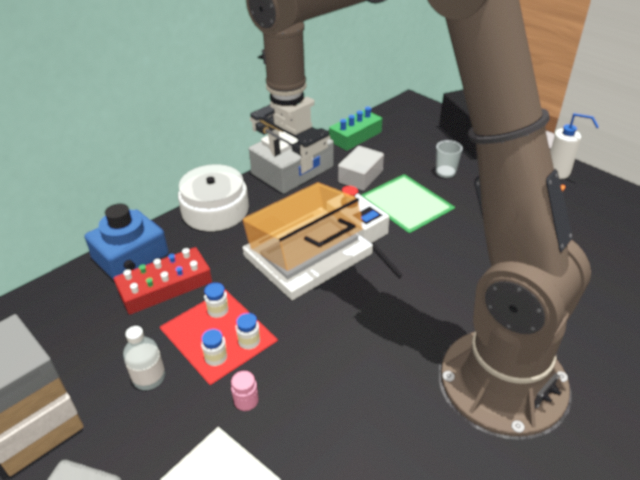

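The scene view shows three blue-capped jars on the red mat (scene 443,272; 473,285; 429,305). The pink look-alike is at (488,255), the box's amber cover around (325,262), the plunger at (261,248) and the green mat at (220,242). The side view shows the handle bar at (330,233) and the pen at (385,262).

Run:
```python
from h import *
for n in ('scene','side'):
    f=np.load('/tmp/'+n+'.npz');W=f['W'];c=f['c'];hsv=cv2.cvtColor(c,cv2.COLOR_RGB2HSV);H,S,V=cv2.split(hsv)
    X,Y,Z=[W[...,i] for i in range(3)]
    def comps(m,name,amin=25):
        k,l,s,_=cv2.connectedComponentsWithStats(m.astype(np.uint8))
        for i in range(1,k):
            if s[i,4]<amin: continue
            P=W[l==i];P=P[~np.isnan(P[:,0])]
            if len(P)<10: continue
            r=cv2.minAreaRect(P[:,:2].astype(np.float32)*1000)
            print(n,name,s[i,:5],'med',np.round(np.median(P,0),4),'z98 %.3f'%np.percentile(P[:,2],98),'rect',np.round(r[0]),np.round(r[1]),round(r[2],1))
    comps((H>105)&(H<120)&(S>150)&(Z>.03)&(Z<.08),'blue')
    top=(H>100)&(H<125)&(S>130)&(Z>.060)&(Z<.075); comps(top,'captop')
    red=((H<6)|(H>174))&(S>170)&(V>100)
    comps(red&(Z<.01),'redmat',200); comps(red&(Z>.08)&(Z<.12),'plunger',20)
    comps((H>45)&(H<75)&(S>50)&(Z<.012),'green',200)
    comps((S<40)&(V>150)&(abs(Z-.03)<.006),'base',60)
    comps((S<40)&(V>120)&(abs(Z-.06)<.006)&(Y<.1),'pod',60)
    comps((V<60)&(Z>.07)&(Z<.1)&(X<.75)&(X>.3)&(abs(Y)<.25),'bar',20)
    comps((H>8)&(H<25)&(S>90)&(Z>.09)&(Z<.14)&(X<.9)&(X>.3),'amber',100)
    comps((V<70)&(Z>.006)&(Z<.03)&(X<.75)&(X>.2),'pen',20)
```

```text
scene blue [268 234  11   6  33] med [ 0.5005 -0.1461  0.063 ] z98 0.066 rect [ 500. -147.] [14. 29.] 0.0
scene blue [436 260  16  12 153] med [0.4405 0.2988 0.0673] z98 0.070 rect [440. 299.] [41. 37.] 14.4
scene blue [466 272  16  13 156] med [0.4553 0.3755 0.0677] z98 0.071 rect [452. 375.] [44. 35.] 7.4
scene blue [ 63 282  46  28 307] med [ 0.8644 -0.4778  0.0726] z98 0.080 rect [ 862. -468.] [135.  20.] 89.0
scene blue [422 293  17  13 144] med [0.5591 0.2928 0.0675] z98 0.070 rect [561. 295.] [36. 38.] 64.2
scene blue [411 354   6   6  25] med [0.7242 0.2971 0.061 ] z98 0.063 rect [725. 297.] [10. 12.] 71.6
scene blue [ 371  413   90   60 1351] med [0.9224 0.3684 0.0753] z98 0.080 rect [876. 341.] [103. 148.] 0.4
scene captop [268 234  11   6  31] med [ 0.501  -0.1461  0.063 ] z98 0.066 rect [ 500. -147.] [14. 29.] 0.0
scene captop [436 260  17  14 172] med [0.4419 0.2995 0.0672] z98 0.070 rect [440. 298.] [41. 40.] 43.6
scene captop [465 272  18  15 183] med [0.4555 0.3758 0.0674] z98 0.071 rect [453. 376.] [40. 43.] 76.9
scene captop [ 64 286  10   8  39] med [ 0.8656 -0.516
[... 5423 characters left out ...]
 0.0544 0.0611] z98 0.066 rect [785.  47.] [ 23. 111.] 24.2
side pod [355 194  34  36 339] med [ 0.4849 -0.1643  0.0585] z98 0.063 rect [ 507. -167.] [ 71. 151.] 51.9
side amber [ 243  183  105   61 2358] med [0.5902 0.0403 0.1247] z98 0.139 rect [589.  20.] [235. 134.] 86.8
side amber [ 268  203   94   60 1720] med [0.4879 0.0475 0.1198] z98 0.139 rect [473.  39.] [237.  97.] 73.3
side amber [  0 383  65  50 787] med [0.4925 0.7087 0.1267] z98 0.140 rect [493. 707.] [114.   8.] 89.8
side pen [439 119  39  40 275] med [ 0.5992 -0.6642  0.018 ] z98 0.030 rect [ 606. -666.] [ 16. 224.] 67.4
side pen [373 244  29  33 164] med [ 0.3882 -0.0922  0.0096] z98 0.015 rect [392. -94.] [ 14. 120.] 74.9
```

Run:
```python
from h import *
d,R,t=cam('side');c=d['color'];W=cloud(d,R,t)
K=np.array([[d['fx'],0,d['cx']],[0,d['fy'],d['cy']],[0,0,1]])
V=cv2.cvtColor(c,cv2.COLOR_RGB2HSV)[...,2]
def ray(u,v,z):
    r=R.T@np.linalg.solve(K,[u,v,1]);o=-R.T@t; return o+r*(z-o[2])/r[2]
print('pink',W[390,244],'reagent',W[360,145],W[335,136])
yaw=np.radians(-4.4);ex=np.array([np.cos(yaw),np.sin(yaw),0]);ey=np.array([-ex[1],ex[0],0]);O=np.array([.561,.0225,0])
im=c.copy()
def pr(p):
    q=K@(R@p+t);return q[:2]/q[2]
for x,y,z in [(-.14,-.05,.085),(-.14,.05,.085),(-.09,-.115,.03),(-.09,.115,.03),(-.11,-.125,.03),(-.11,.125,.03),(-.09,-.115,.115),(-.09,.115,.115),(.07,.115,.115),(.07,-.115,.115)]:
    q=pr(O+x*ex+y*ey+[0,0,z]);print(np.round(q));cv2.circle(im,tuple(int(round(a)) for a in q),1,(0,255,0),-1)
for p in [(285,275)]: pass
m=(V[215:260,295:365]<45); 
save('sidecrop',cv2.resize(im[160:310,220:420],(800,600),interpolation=cv2.INTER_NEAREST))
```

```text
pink [0.30646157 0.40605049 0.06092766] reagent [0.47755808 0.50672944 0.08436691] [0.49427406 0.50257997 0.13963585]
[358. 246.]
[324. 265.]
[363. 241.]
[289. 284.]
[371. 244.]
[290. 291.]
[364. 214.]
[287. 257.]
[246. 222.]
[321. 185.]
```

View pics/sidecrop.png

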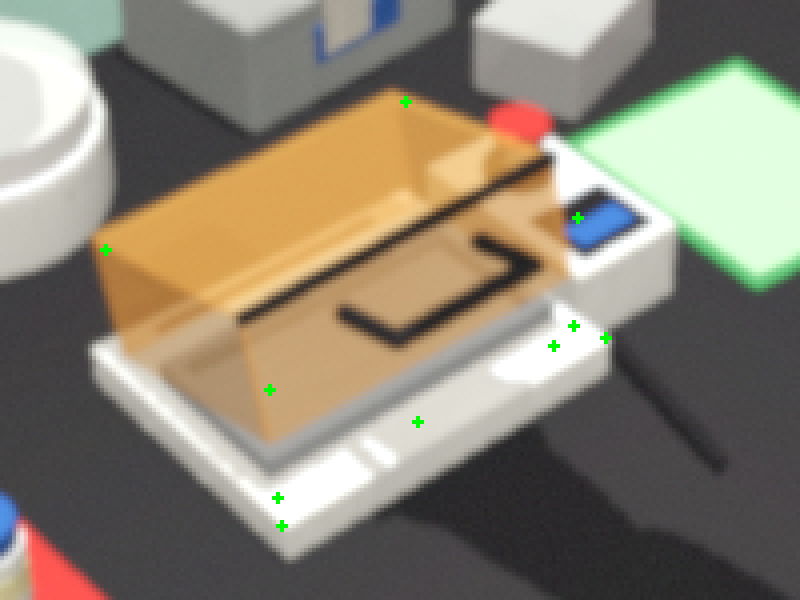

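The side crop shows that my projected base corners fit: (282,525) and (606,338) in the crop. The bar is higher than a shut cover would put it, running from (400,342) to (535,265), so the cover starts ajar. I'll solve for its angle.

```bash
cat >> h.py <<'E'
YAW=np.radians(-4.4);EX=np.array([np.cos(YAW),np.sin(YAW),0]);EY=np.array([-EX[1],EX[0],0]);O=np.array([.561,.0225,0])
def box(x,y,z): return O+x*EX+y*EY+np.array([0,0,z])
def hoodpt(a,b,y,th): # a ahead of the hinge, b above it, shut
    c,s=np.cos(th),np.sin(th); return box(.07-(a*c-b*s),y,.03+a*s+b*c)
def proj(d,R,t,p):
    q=R@p+t; return np.array([d['fx']*q[0]/q[2]+d['cx'],d['fy']*q[1]/q[2]+d['cy']])
def totool(p,st):  # world target for TCP -> tool shift
    return cv2.Rodrigues(np.array(st['ee_rot']))[0].T@(p-np.array(st['position']))
E
python3 - <<'E'
from h import *
from scipy.optimize import least_squares
d,R,t=cam('side')
obs=[(210,55,.05,(320,245.5)),(210,55,-.05,(353.7,226)),(160,85,.115,(280,239)),(160,85,-.115,(358,200)),(0,85,.115,(244,219)),(0,85,-.115,(318,182.5)),(160,0,.115,(287.5,270)),(160,0,-.115,(362,229))]
f=lambda th:np.concatenate([proj(d,R,t,hoodpt(a/1e3,b/1e3,y,th[0]))-q for a,b,y,q in obs])
for y0 in (0,.1,.2,.3):
    r=least_squares(f,[y0]);print(r.x,np.round(r.fun.reshape(-1,2),1).tolist())
d2,R2,t2=cam('scene')
b=hoodpt(.21,.055,0,r.x[0]);print('bar',b,'scene px',proj(d2,R2,t2,b))
st=arm.observe();print(np.round(totool(b-[0,0,-.0],st),4))
E
```

```text
[0.22740327] [[-1.2, 0.4], [-0.9, 1.0], [-0.6, 0.7], [-0.2, -1.6], [-2.8, -0.5], [-1.5, -0.6], [-0.8, 1.8], [0.3, 0.3]]
[0.22740327] [[-1.2, 0.4], [-0.9, 1.0], [-0.6, 0.7], [-0.2, -1.6], [-2.8, -0.5], [-1.5, -0.6], [-0.8, 1.8], [0.3, 0.3]]
[0.22740327] [[-1.2, 0.4], [-0.9, 1.0], [-0.6, 0.7], [-0.2, -1.6], [-2.8, -0.5], [-1.5, -0.6], [-0.8, 1.8], [0.3, 0.3]]
[0.22740327] [[-1.2, 0.4], [-0.9, 1.0], [-0.6, 0.7], [-0.2, -1.6], [-2.8, -0.5], [-1.5, -0.6], [-0.8, 1.8], [0.3, 0.3]]
bar [0.43916623 0.0318746  0.1309282 ] scene px [344.48806984 219.65429104]
[ 0.0319 -0.1855  0.1066]
```

Request:
jog_arm(moves=[[0.032, -0.186, 0, 0.077], [0.032, -0.186, 0, 0.077], [0.032, -0.186, 0, 0.077], [0.032, -0.186, 0, 0.077], [0.032, -0.186, 0.03, 0.077], [0.032, -0.186, 0.06, 0.077], [0.032, -0.186, 0.09, 0.077], [0.032, -0.186, 0.114, 0.077], [0.032, -0.186, 0.114, 0.077], [0.032, -0.186, 0.114, 0.077]], hand=0.036, newtons=20)

```text
clock: 1.5
position: [0.44, 0.032, 0.1245]
ee_rot: [2.305, 2.134, 0.001]
force: [0.3, 0.6, 0.1]
width: 0.392
gripper_force: 0.0
```

Request:
jog_arm(moves=[[0, 0, 0, 0], [0, 0, 0, 0], [0, 0, 0, 0], [0, 0, 0, 0], [0, 0, 0, 0], [0, 0, 0, 0]], hand=0.0)

```text
clock: 2.25
position: [0.4423, 0.0319, 0.1247]
ee_rot: [2.303, 2.131, 0.008]
force: [8.7, -1.2, -6.3]
width: 0.123
gripper_force: 20.0
```

Run:
```python
from h import *
s=arm.observe();print(s['position'],s['width']*.0918,s['gripper_force'],s['force'])
g=s['position']+[0,0,.008]
h=box(.07,0,.03);print('radius',np.dot(g-h,EX),g[2]-h[2],np.hypot(np.dot(g-h,EX),g[2]-h[2]))
a0=hoodpt(.21,.055,0,.227)
for th in np.arange(.227,1.56,.0735):
    q=hoodpt(.21,.055,0,th)-a0;print(round(th,3),np.round([q@EX,-q[2]],3))
```

```text
[0.44225428 0.03191109 0.12469001] 0.011293656066690557 20.002154409885406 [ 8.70832241 -1.17147909 -6.32611994]
radius -0.18911775471425965 0.10269001191824428 0.2151993580286243
0.227 [ 0. -0.]
0.3 [ 0.008 -0.014]
0.374 [ 0.017 -0.027]
0.447 [ 0.027 -0.04 ]
0.521 [ 0.037 -0.051]
0.594 [ 0.049 -0.062]
0.668 [ 0.061 -0.072]
0.741 [ 0.075 -0.082]
0.815 [ 0.088 -0.09 ]
0.888 [ 0.103 -0.097]
0.962 [ 0.117 -0.103]
1.035 [ 0.132 -0.108]
1.109 [ 0.148 -0.112]
1.182 [ 0.164 -0.114]
1.256 [ 0.18  -0.116]
1.33 [ 0.195 -0.116]
1.403 [ 0.211 -0.115]
1.476 [ 0.227 -0.113]
1.55 [ 0.243 -0.11 ]
```

Request:
jog_arm(moves=[[0, 0.01, -0.014, 0], [0, 0.019, -0.027, 0], [0, 0.029, -0.04, 0], [0, 0.039, -0.051, 0], [0, 0.051, -0.062, 0], [0, 0.063, -0.072, 0], [0, 0.077, -0.082, 0], [0, 0.09, -0.09, 0], [0, 0.105, -0.097, 0], [0, 0.119, -0.103, 0], [0, 0.134, -0.108, 0], [0, 0.15, -0.112, 0], [0, 0.166, -0.114, 0], [0, 0.182, -0.116, 0], [0, 0.197, -0.116, 0], [0, 0.213, -0.115, 0], [0, 0.229, -0.113, 0], [0, 0.245, -0.11, 0], [0, 0.245, -0.11, 0], [0, 0.245, -0.11, 0]])

```text
clock: 4.75
position: [0.6832, 0.0122, 0.234]
ee_rot: [2.305, 2.132, -0.0]
force: [2.2, -4.8, 0.2]
width: 0.12
gripper_force: 20.0
```

Request:
jog_arm(moves=[[0, 0, 0, 0], [0, 0, 0, 0], [0, 0, -0.03, 0], [0, 0, -0.07, 0], [0, 0, -0.07, 0]], hand=0.034)

```text
clock: 5.38
position: [0.6845, 0.014, 0.3076]
ee_rot: [2.302, 2.133, 0.008]
force: [0.7, -0.5, 0.9]
width: 0.37
gripper_force: 0.0
```

Run:
```python
from h import *
s=arm.observe();print(s['position'],s['ee_rot'],s['force'])
d,R,t=cam('side');save('open1',d['color'])
```

```text
[0.68448037 0.01395793 0.30757805] [2.30231494 2.1329947  0.0081459 ] [ 0.722683   -0.51689104  0.93213317]
```

View pics/open1.png

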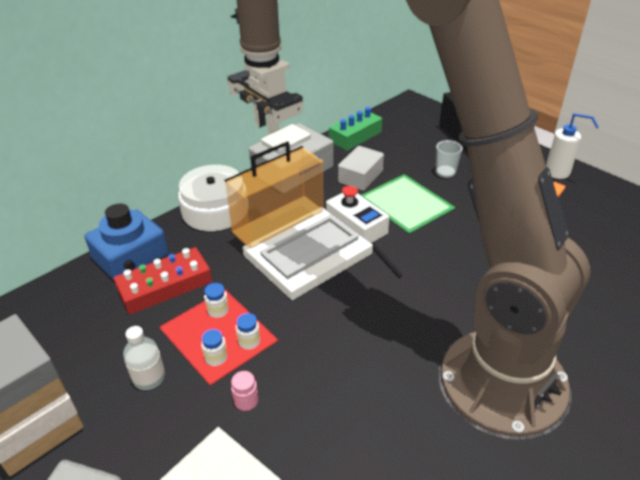

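The cover is now wide open, with the bar at (270,158). The chamber is empty, and the jars are where they were. Next I measure the caps and plan the first pick, approaching with the jaws closing along box x.

```bash
cat >> h.py <<'E'
def caps(ztop,xr,yr,names=('scene','side')):
    out={}
    for n in names:
        d,R,t=cam(n);W=cloud(d,R,t);H,S,V=cv2.split(cv2.cvtColor(d['color'],cv2.COLOR_RGB2HSV))
        m=(H>98)&(H<125)&(S>110)&(W[...,2]>ztop-.022)&(W[...,2]<ztop+.012)&(W[...,0]>xr[0])&(W[...,0]<xr[1])&(W[...,1]>yr[0])&(W[...,1]<yr[1])
        k,l,s,_=cv2.connectedComponentsWithStats(m.astype(np.uint8))
        out[n]=[]
        for i in range(1,k):
            if s[i,4]<50: continue
            P=W[(l==i)&(W[...,2]>ztop-.006)]
            if len(P)>15: out[n].append(np.round(list((np.percentile(P[:,:2],3,axis=0)+np.percentile(P[:,:2],97,axis=0))/2)+[np.median(P[:,2])],4))
        print(n,[list(map(float,o)) for o in out[n]])
    return out
def plan(x,y,z,axis):  # axis: world yaw of jaw line
    s=arm.observe();M=cv2.Rodrigues(np.array(s['ee_rot']))[0]
    a=np.arctan2(M[1,1],M[0,1]); dl=(axis-a+np.pi/2)%np.pi-np.pi/2
    print('tool',np.round(totool(np.array([x,y,z]),s),4),'spin',round(-dl,3),'j7',round(s['joints'][6],2),'tilt',np.round(M[:2,2],3))
E
python3 - <<'E'
from h import *
c=caps(.067,(.38,.62),(.22,.44))
plan(.4505,.3765,.034,YAW)
E
```

```text
scene [[0.4403, 0.2995, 0.0668], [0.4547, 0.3755, 0.0668], [0.5605, 0.2935, 0.0666]]
side [[0.5534, 0.2932, 0.065], [0.4319, 0.299, 0.0655], [0.448, 0.3767, 0.0651]]
tool [ 0.344  -0.2588  0.2694] spin 0.0 j7 -0.15 tilt [-0.001  0.   ]
```

Request:
jog_arm(moves=[[0.344, -0.258, 0, 0], [0.344, -0.258, 0, 0], [0.344, -0.258, 0, 0], [0.344, -0.258, 0, 0], [0.344, -0.258, 0, 0], [0.344, -0.258, 0, 0], [0.344, -0.258, 0, 0], [0.344, -0.258, 0.06, 0], [0.344, -0.258, 0.12, 0], [0.344, -0.258, 0.17, 0], [0.344, -0.258, 0.21, 0], [0.344, -0.258, 0.24, 0], [0.344, -0.258, 0.26, 0], [0.344, -0.258, 0.273, 0], [0.344, -0.258, 0.273, 0], [0.344, -0.258, 0.273, 0]], hand=0.075)

```text
clock: 7.52
position: [0.4528, 0.3763, 0.0313]
ee_rot: [-2.305, -2.134, -0.001]
force: [-0.1, 0.6, -0.4]
width: 0.816
gripper_force: 0.0
```

Request:
jog_arm(moves=[[0, 0, 0, 0], [0, 0, 0, 0], [0, 0, 0, 0], [0, 0, 0, 0], [0, 0, 0, 0], [0, 0, -0.01, 0], [0, 0, -0.05, 0], [0, 0, -0.1, 0], [0, 0, -0.13, 0], [0, 0, -0.13, 0]], hand=0.02, newtons=20)

```text
clock: 8.78
position: [0.4536, 0.377, 0.1637]
ee_rot: [-2.305, -2.134, -0.008]
force: [-0.3, 0.3, -1.5]
width: 0.499
gripper_force: 20.0
```

Run:
```python
from h import *
print(arm.observe()['position'])
p=box(-.003,.064,.065);print(p);plan(*p,YAW+np.pi/2)
d,R,t=cam('side');save('p1',d['color'][150:450,100:500])
```

```text
[0.45362595 0.37704264 0.16370167]
[0.56291886 0.08654153 0.065     ]
tool [-0.2816  0.131   0.0981] spin 1.57 j7 -0.91 tilt [0.004 0.003]
```

View pics/p1.png

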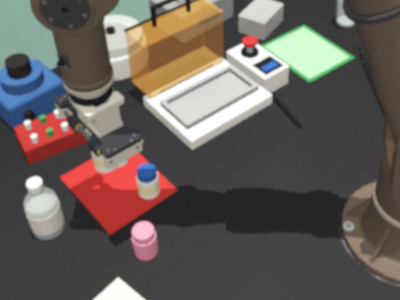

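Jar2 is gripped and lifted: the jaws hold at 45.8 mm, and one cap is left visible at (147,180) in the crop. Now I place it.

Request:
jog_arm(moves=[[-0.281, 0.13, 0, -1.57], [-0.281, 0.13, 0, -1.57], [-0.281, 0.13, 0, -1.57], [-0.281, 0.13, 0, -1.57], [-0.281, 0.13, 0, -1.57], [-0.281, 0.13, 0, -1.57], [-0.281, 0.13, 0, -1.57], [-0.281, 0.13, 0, -1.57], [-0.281, 0.13, 0, -1.57], [-0.281, 0.13, 0, -1.57], [-0.281, 0.13, 0, -1.57], [-0.281, 0.13, 0, -1.57]])

```text
clock: 10.32
position: [0.5603, 0.0858, 0.1605]
ee_rot: [-0.124, -3.139, 0.0]
force: [-0.8, -1.0, -1.5]
width: 0.496
gripper_force: 20.0
```

Run:
```python
from h import *
s=arm.observe();print(s['position'],s['width'],s['joints'])
p=box(-.003,.064,.060);plan(*p,YAW+np.pi/2)
```

```text
[0.56033507 0.08582684 0.16045705] 0.49602256596231525 [ 0.05346776  0.45533977 -0.4127382   1.78527731  0.21912145  0.9466693
  1.04112954]
tool [-0.0026  0.0009  0.1005] spin -0.002 j7 1.04 tilt [-0. -0.]
```

Request:
jog_arm(moves=[[-0.002, 0, 0.05, 0], [-0.002, 0, 0.08, 0], [-0.002, 0, 0.092, 0], [-0.002, 0, 0.1, 0], [-0.002, 0, 0.1, 0], [-0.002, 0, 0.1, 0]])

```text
clock: 11.08
position: [0.5632, 0.0859, 0.0618]
ee_rot: [0.122, 3.138, 0.001]
force: [0.5, 0.6, -0.9]
width: 0.492
gripper_force: 20.0
```

Request:
jog_arm(moves=[[0, 0, 0, 0], [0, 0, 0, 0], [0, 0, 0, 0], [0, 0, -0.03, 0], [0, 0, -0.08, 0], [0, 0, -0.12, 0], [0, 0, -0.12, 0]], hand=0.058)

```text
clock: 11.95
position: [0.5644, 0.0863, 0.1841]
ee_rot: [0.122, 3.133, 0.002]
force: [0.8, -0.3, -0.7]
width: 0.631
gripper_force: 0.0
```

Run:
```python
from h import *
print(arm.observe()['position'])
c=caps(.067,(.38,.62),(.2,.44))
caps(.095,(.45,.65),(-.1,.16))
plan(.557,.2935,.034,YAW+np.pi/2)
```

```text
[0.56442244 0.08630318 0.1841055 ]
scene [[0.4411, 0.2995, 0.0669], [0.5605, 0.2934, 0.0669]]
side [[0.5535, 0.2935, 0.065], [0.4334, 0.2992, 0.0651]]
scene []
side [[0.5578, 0.088, 0.0931]]
tool [0.0207 0.2073 0.1455] spin -0.001 j7 1.05 tilt [-0.002 -0.   ]
```

Request:
jog_arm(moves=[[0.021, 0.207, 0, 0], [0.021, 0.207, 0, 0], [0.021, 0.207, 0, 0], [0.021, 0.207, 0, 0], [0.021, 0.207, 0, 0], [0.021, 0.207, 0.05, 0], [0.021, 0.207, 0.1, 0], [0.021, 0.207, 0.13, 0], [0.021, 0.207, 0.148, 0], [0.021, 0.207, 0.148, 0], [0.021, 0.207, 0.148, 0]], hand=0.075)

```text
clock: 13.52
position: [0.5586, 0.2936, 0.034]
ee_rot: [0.123, 3.138, 0.001]
force: [0.4, 0.3, 0.3]
width: 0.817
gripper_force: 0.0
```

Request:
jog_arm(moves=[[0, 0, 0, 0], [0, 0, 0, 0], [0, 0, 0, 0], [0, 0, 0, 0], [0, 0, 0, 0], [0, 0, -0.01, 0], [0, 0, -0.05, 0], [0, 0, -0.1, 0], [0, 0, -0.13, 0], [0, 0, -0.13, 0]], hand=0.02)

```text
clock: 14.78
position: [0.5588, 0.2946, 0.1657]
ee_rot: [0.122, 3.135, 0.004]
force: [0.4, 0.1, -2.8]
width: 0.498
gripper_force: 20.0
```

Run:
```python
from h import *
s=arm.observe();print(s['position'],s['width'])
p=box(-.003,-.064,.062);plan(*p,YAW+np.pi/2)
```

```text
[0.55884435 0.29460376 0.16567148] 0.49757116289664394
tool [-0.02   -0.3354  0.1028] spin -0.001 j7 0.7 tilt [0.004 0.003]
```

Request:
jog_arm(moves=[[-0.02, -0.335, 0, 0], [-0.02, -0.335, 0, 0], [-0.02, -0.335, 0, 0], [-0.02, -0.335, 0, 0], [-0.02, -0.335, 0, 0], [-0.02, -0.335, 0, 0], [-0.02, -0.335, 0, 0], [-0.02, -0.335, 0, 0], [-0.02, -0.335, 0, 0], [-0.02, -0.335, 0.05, 0], [-0.02, -0.335, 0.08, 0], [-0.02, -0.335, 0.095, 0], [-0.02, -0.335, 0.102, 0], [-0.02, -0.335, 0.102, 0], [-0.02, -0.335, 0.102, 0]])

```text
clock: 16.65
position: [0.5523, -0.0417, 0.0616]
ee_rot: [0.122, 3.138, 0.0]
force: [0.5, 0.3, -1.9]
width: 0.499
gripper_force: 20.0
```

Request:
jog_arm(moves=[[0, 0, 0, 0], [0, 0, 0, 0], [0, 0, 0, 0], [0, 0, -0.03, 0], [0, 0, -0.08, 0], [0, 0, -0.12, 0], [0, 0, -0.12, 0]], hand=0.058)

```text
clock: 17.52
position: [0.5536, -0.0417, 0.184]
ee_rot: [0.122, 3.133, 0.0]
force: [-0.2, 0.7, -0.6]
width: 0.628
gripper_force: 0.0
```

Run:
```python
from h import *
print(arm.observe()['position'])
c=caps(.067,(.38,.62),(.2,.44))
caps(.095,(.45,.65),(-.1,.16))
plan(.437,.2993,.034,YAW+np.pi/2)
```

```text
[ 0.5535787  -0.04166702  0.18403039]
scene [[0.4408, 0.2994, 0.0668]]
side [[0.4326, 0.2994, 0.0655]]
scene []
side [[0.546, -0.0397, 0.0933], [0.5583, 0.0878, 0.0931]]
tool [0.1397 0.3315 0.1458] spin -0.001 j7 1.28 tilt [-0.002 -0.   ]
```

Request:
jog_arm(moves=[[0.139, 0.332, 0, 0], [0.139, 0.332, 0, 0], [0.139, 0.332, 0, 0], [0.139, 0.332, 0, 0], [0.139, 0.332, 0, 0], [0.139, 0.332, 0, 0], [0.139, 0.332, 0, 0], [0.139, 0.332, 0, 0], [0.139, 0.332, 0, 0], [0.139, 0.332, 0.05, 0], [0.139, 0.332, 0.1, 0], [0.139, 0.332, 0.13, 0], [0.139, 0.332, 0.148, 0], [0.139, 0.332, 0.148, 0], [0.139, 0.332, 0.148, 0]], hand=0.075)

```text
clock: 19.6
position: [0.4396, 0.3002, 0.0338]
ee_rot: [0.123, 3.138, 0.002]
force: [0.0, 0.1, 0.4]
width: 0.821
gripper_force: 0.0
```

Request:
jog_arm(moves=[[0, 0, 0, 0], [0, 0, 0, 0], [0, 0, 0, 0], [0, 0, 0, 0], [0, 0, 0, 0], [0, 0, -0.01, 0], [0, 0, -0.05, 0], [0, 0, -0.1, 0], [0, 0, -0.13, 0], [0, 0, -0.13, 0]], hand=0.02)

```text
clock: 20.85
position: [0.4398, 0.301, 0.1654]
ee_rot: [0.122, 3.136, 0.004]
force: [-0.5, 0.3, -1.5]
width: 0.498
gripper_force: 20.0
```

Run:
```python
from h import *
s=arm.observe();print(s['position'],s['width'])
caps(.095,(.45,.65),(-.1,.16),('side',))
p=box(-.039,0,.062);plan(*p,YAW+np.pi/2)
```

```text
[0.43978379 0.30095847 0.16536393] 0.49754857641164296
side [[0.5462, -0.0402, 0.0933], [0.5578, 0.0801, 0.0928]]
tool [-0.104  -0.2674  0.1015] spin -0.001 j7 0.55 tilt [0.002 0.001]
```

Request:
jog_arm(moves=[[-0.104, -0.267, 0, 0], [-0.104, -0.267, 0, 0], [-0.104, -0.267, 0, 0], [-0.104, -0.267, 0, 0], [-0.104, -0.267, 0, 0], [-0.104, -0.267, 0, 0], [-0.104, -0.267, 0, 0], [-0.104, -0.267, 0, 0], [-0.104, -0.267, 0.05, 0], [-0.104, -0.267, 0.08, 0], [-0.104, -0.267, 0.095, 0], [-0.104, -0.267, 0.102, 0], [-0.104, -0.267, 0.102, 0], [-0.104, -0.267, 0.102, 0]])

```text
clock: 22.65
position: [0.5246, 0.0269, 0.0623]
ee_rot: [0.12, 3.134, 0.002]
force: [5.3, -0.2, 4.4]
width: 0.498
gripper_force: 20.0
```

Request:
jog_arm(moves=[[0, 0, 0, 0], [0, 0, 0, 0], [0, 0, 0, 0], [0, 0, -0.03, 0], [0, 0, -0.08, 0], [0, 0, -0.12, 0], [0, 0, -0.16, 0], [0, 0, -0.16, 0]], hand=0.056)

```text
clock: 23.65
position: [0.5232, 0.0261, 0.2236]
ee_rot: [0.122, 3.134, 0.001]
force: [0.2, -1.0, -0.4]
width: 0.608
gripper_force: 0.0
```

Run:
```python
from h import *
print(arm.observe()['position'])
caps(.095,(.45,.65),(-.1,.16))
d,R,t=cam('side');save('in3',cv2.resize(d['color'][130:330,180:440],(780,600)))
p=hoodpt(.21,.055,0,1.55);print(p);plan(p[0],p[1],p[2]-.008+.06,YAW)
```

```text
[0.52316542 0.02610479 0.22360456]
scene [[0.5344, 0.0269, 0.1004]]
side [[0.5458, -0.0406, 0.0933], [0.5294, 0.0301, 0.0978], [0.5566, 0.0888, 0.0932]]
[0.68126569 0.01324606 0.24109831]
tool [-0.1606  0.0003 -0.0735] spin 1.57 j7 1.17 tilt [-0.002 -0.   ]
```

View pics/in3.png

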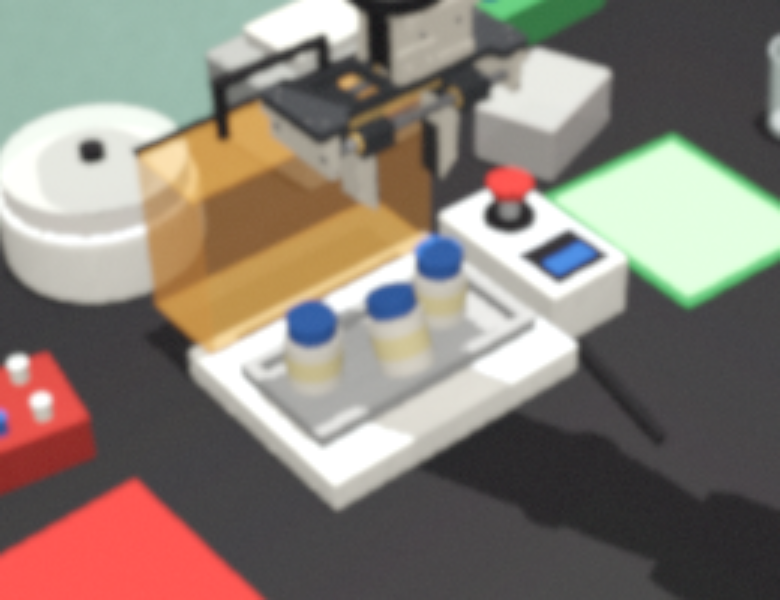

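The middle jar at crop (398,330) is tilted, with its front edge riding on the front rim. The other two stand flat. I'll find the rim in the depth image, then nudge that jar rearward with closed fingers.

Run:
```python
from h import *
for n in ('side','scene'):
    d,R,t=cam(n);W=cloud(d,R,t).reshape(-1,3)
    W=W[~np.isnan(W[:,0])]; B=np.stack([(W-O)@EX,(W-O)@EY,W[:,2]],1)
    for y0,y1 in ((-.035,-.01),(.02,.04),(-.08,.08)):
        m=(B[:,1]>y0)&(B[:,1]<y1)&(B[:,0]>-.13)&(B[:,0]<.05)&(B[:,2]<.055)
        print(n,y0);b=B[m]
        for x in np.arange(-.12,.06,.005):
            k=b[(b[:,0]>=x)&(b[:,0]<x+.005)]
            if len(k)>2: print(round(x*1000),len(k),int(np.median(k[:,2])*1e4)/10,end=' | ')
        print()
plan(.465,.0275,.063,YAW+np.pi/2)
```

```text
side -0.035
-120 17 -1.2 | -115 63 14.5 | -110 37 25.2 | -105 17 28.7 | -100 12 28.1 | -95 16 29.0 | -90 15 29.0 | -85 14 28.3 | -80 41 34.4 | -75 28 40.2 | -70 8 42.7 | -65 4 46.4 | -60 7 32.5 | -50 8 27.3 | 20 4 37.7 | 25 4 41.5 | 
side 0.02
-120 13 -1.3 | -115 50 11.6 | -110 34 22.9 | -105 12 27.5 | -100 14 28.3 | -95 9 28.6 | -90 14 29.1 | -85 13 28.3 | -80 30 34.8 | -75 25 40.2 | -70 7 42.6 | -60 3 42.6 | -55 16 31.9 | -50 21 30.8 | -45 16 32.4 | -40 18 31.6 | -35 9 30.1 | -30 13 31.4 | -25 11 28.9 | -20 12 31.4 | -15 9 28.6 | -10 9 28.3 | -5 6 29.9 | 0 4 29.2 | 5 4 27.5 | 
side -0.08
-120 110 -1.4 | -115 420 11.6 | -110 238 23.5 | -105 100 28.5 | -100 96 28.3 | -95 87 28.4 | -90 102 28.5 | -85 100 28.4 | -80 252 35.4 | -75 182 41.3 | -70 71 43.4 | -65 40 48.3 | -60 20 43.6 | -55 67 30.7 | -50 80 29.7 | -45 66 30.2 | -40 70 29.7 | -35 84 30.7 | -30 139 37.0 | -25 93 36.3 | -20 46 35.1 | -15 18 29.5 | -10 19 28.3 | -5 14 29.3 | 0 19 28.7 | 5 16 29.4 | 10 17 29.4 | 15 15 29.2 | 20 53 33.9 | 25 41 42.6 | 30 21 42.8 | 45 11 29.1 | 
scene -0.035

scene 0.02
-110 4 28.9 | -105 10 29.4 | -100 7 27.8 | -95 12 29.9 | -90 4 30.6 | -75 7 44.2 | -70 10 44.5 | -65 6 46.5 | 
scene -0.08
-110 21 28.2 | -105 57 29.9 | -100 53 29.8 | -95 61 30.1 | -90 32 30.6 | -75 31 44.2 | -70 59 44.7 | -65 49 42.0 | -60 8 32.1 | -55 8 31.1 | -50 7 31.3 | -40 7 32.1 | -30 3 31.7 | 
tool [ 0.0555 -0.0022  0.1566] spin -0.001 j7 1.17 tilt [-0.002 -0.   ]
```

Request:
jog_arm(moves=[[0.056, 0.001, 0, 0], [0.056, 0.001, 0, 0], [0.056, 0.001, 0.06, 0], [0.056, 0.001, 0.11, 0], [0.056, 0.001, 0.15, 0], [0.056, 0.001, 0.159, 0], [0.056, 0.001, 0.159, 0], [0.056, 0.001, 0.159, 0], [0.05, 0.001, 0.159, 0], [0.044, 0.001, 0.159, 0], [0.038, 0.001, 0.159, 0], [0.034, 0.001, 0.159, 0], [0.03, 0.001, 0.159, 0], [0.026, 0.001, 0.159, 0], [0.022, 0.001, 0.159, 0], [0.022, 0.001, 0.159, 0], [0.022, 0.001, 0.159, 0]], hand=0.0)

```text
clock: 26.02
position: [0.4999, 0.0284, 0.0618]
ee_rot: [0.122, 3.139, 0.0]
force: [-0.3, -0.0, 0.7]
width: 0.004
gripper_force: 0.0
```

Run:
```python
from h import *
s=arm.observe();print(s['position'],s['force'])
caps(.095,(.45,.65),(-.1,.16))
```

```text
[0.49992098 0.02838954 0.06177847] [-0.30114222 -0.00517381  0.6921471 ]
scene [[0.5305, 0.0274, 0.0949]]
side [[0.5616, 0.097, 0.0926]]
```

Request:
jog_arm(moves=[[-0.003, 0, 0, 0], [-0.003, 0, 0, 0], [0.015, 0, 0, 0], [0.015, 0, -0.05, 0], [0.015, 0, -0.11, 0], [0.015, 0, -0.17, 0], [0.015, 0, -0.235, 0], [0.015, 0, -0.235, 0.5], [0.015, 0, -0.235, 1.57], [0.015, 0, -0.235, 1.57], [0.015, 0, -0.235, 1.57], [0.015, 0, -0.235, 1.57], [0.015, 0, -0.235, 1.57], [0.015, 0, -0.235, 1.57], [0.015, 0, -0.235, 1.57], [0.015, 0, -0.235, 1.57], [0.015, 0, -0.235, 1.57], [0.015, 0, -0.235, 1.57]])

```text
clock: 28.38
position: [0.4849, 0.0295, 0.2967]
ee_rot: [2.303, 2.136, 0.0]
force: [-0.4, -0.0, 1.0]
width: 0.006
gripper_force: 0.0
```

Run:
```python
from h import *
s=arm.observe();print(s['position'],s['force'])
caps(.095,(.45,.65),(-.1,.16))
# bar: dark points high
for n in('side','scene'):
    d,R,t=cam(n);W=cloud(d,R,t);V=cv2.cvtColor(d['color'],cv2.COLOR_RGB2HSV)[...,2]
    m=(V<60)&(W[...,2]>.215)&(W[...,2]<.265)&(W[...,0]>.62)&(W[...,0]<.75)&(abs(W[...,1])<.1)
    print(n,m.sum(),np.median(W[m],0),np.percentile(W[m],[5,95],axis=0))
p=hoodpt(.21,.055,0,1.55);plan(p[0],p[1],p[2]-.008,YAW)
```

```text
[0.48486678 0.02952464 0.29672526] [-0.37583296 -0.03113474  0.98529895]
scene [[0.5328, 0.0265, 0.0953]]
side [[0.5452, -0.0394, 0.0932], [0.53, 0.0276, 0.0933], [0.5575, 0.0879, 0.093]]
side 97 [0.67785579 0.04380022 0.23975792] [[ 0.67000265 -0.03632715  0.21843564]
 [ 0.68355586  0.06553454  0.24503044]]
scene 206 [0.68810406 0.01607149 0.24352906] [[ 0.68191    -0.03627407  0.22127388]
 [ 0.69421203  0.06559915  0.24802057]]
tool [-0.0011  0.197   0.0637] spin 0.0 j7 -0.31 tilt [ 0. -0.]
```

Request:
jog_arm(moves=[[0, 0.197, 0, 0], [0, 0.197, 0, 0], [0, 0.197, 0, 0], [0, 0.197, 0, 0], [0, 0.197, 0, 0], [0, 0.197, 0.03, 0], [0, 0.197, 0.055, 0], [0, 0.197, 0.064, 0], [0, 0.197, 0.064, 0], [0, 0.197, 0.064, 0]], hand=0.036)

```text
clock: 29.82
position: [0.6817, 0.0145, 0.2343]
ee_rot: [2.304, 2.133, 0.003]
force: [0.3, -0.3, 0.3]
width: 0.39
gripper_force: 0.0
```

Request:
jog_arm(moves=[[0, 0, 0, 0], [0, 0, 0, 0], [0, 0, 0, 0], [0, 0, 0, 0], [0, 0, 0, 0]], hand=0.0, newtons=25)

```text
clock: 30.45
position: [0.6819, 0.0143, 0.2332]
ee_rot: [2.305, 2.133, 0.002]
force: [3.3, 0.9, 2.9]
width: 0.124
gripper_force: 25.0
```

Run:
```python
from h import *
s=arm.observe();print(s['position'],s['width']*.0918,s['force'])
a0=hoodpt(.21,.055,0,1.55)
for th in list(np.linspace(1.55,-.02,20)[1:]):
    q=hoodpt(.21,.055,0,th)-a0;print(round(th,2),np.round([q@EX,-q[2]],3))
```

```text
[0.68192482 0.01431696 0.23322839] 0.011395043613834093 [3.32511807 0.86725834 2.89890428]
1.47 [-0.018 -0.003]
1.38 [-0.035 -0.005]
1.3 [-0.053 -0.006]
1.22 [-0.071 -0.005]
1.14 [-0.089 -0.003]
1.05 [-0.107  0.001]
0.97 [-0.124  0.007]
0.89 [-0.14   0.013]
0.81 [-0.156  0.021]
0.72 [-0.172  0.031]
0.64 [-0.186  0.041]
0.56 [-0.2    0.053]
0.48 [-0.212  0.066]
0.39 [-0.224  0.08 ]
0.31 [-0.234  0.095]
0.23 [-0.243  0.11 ]
0.15 [-0.25   0.126]
0.06 [-0.257  0.143]
-0.02 [-0.262  0.16 ]
```

Request:
jog_arm(moves=[[0, -0.018, -0.003, 0], [0, -0.035, -0.005, 0], [0, -0.053, -0.006, 0], [0, -0.071, -0.005, 0], [0, -0.089, -0.003, 0], [0, -0.107, 0.001, 0], [0, -0.124, 0.007, 0], [0, -0.14, 0.013, 0], [0, -0.156, 0.021, 0], [0, -0.172, 0.031, 0], [0, -0.186, 0.041, 0], [0, -0.2, 0.053, 0], [0, -0.212, 0.066, 0], [0, -0.224, 0.08, 0], [0, -0.234, 0.095, 0], [0, -0.243, 0.11, 0], [0, -0.25, 0.126, 0], [0, -0.257, 0.143, 0], [0, -0.26, 0.156, 0], [0, -0.26, 0.156, 0]])

```text
clock: 32.95
position: [0.423, 0.0354, 0.0765]
ee_rot: [2.304, 2.135, 0.003]
force: [4.9, 4.7, -4.4]
width: 0.126
gripper_force: 25.0
```

Run:
```python
from h import *
s=arm.observe();print(s['position'],s['width']*.0918,s['force'])
g=s['position']+[0,0,.008]-hoodpt(.0,.0,0,0)
print('theta',np.arctan2(g[2],-g@EX)-np.arctan2(55,210))
```

```text
[0.42299778 0.03535168 0.07652954] 0.011579670864779628 [ 4.90342987  4.69261663 -4.44582225]
theta -0.0004439309063248298
```

Request:
jog_arm(moves=[[0, 0, 0.003, 0], [0, 0, 0.006, 0], [0, 0, 0.006, 0]])

```text
clock: 33.33
position: [0.4229, 0.035, 0.072]
ee_rot: [2.304, 2.134, 0.002]
force: [-4.2, 2.0, 25.2]
width: 0.121
gripper_force: 25.0
```

Request:
jog_arm(moves=[[0, 0, 0, 0], [0, 0, 0, 0], [0, 0, -0.04, 0], [0, 0, -0.09, 0], [0, 0, -0.13, 0], [0, 0, -0.13, 0]], hand=0.034)

```text
clock: 34.08
position: [0.4235, 0.0344, 0.203]
ee_rot: [2.304, 2.131, 0.005]
force: [-1.0, 0.8, 0.1]
width: 0.369
gripper_force: 0.0
```

Run:
```python
from h import *
d,R,t=cam('side')
im=d['color'].copy()
for a,b,y in [(210,55,.05),(210,55,-.05),(160,0,.115),(160,85,.115),(160,85,-.115)]:
    cv2.circle(im,tuple(int(round(v)) for v in proj(d,R,t,hoodpt(a/1e3,b/1e3,y,0))),1,(0,255,0),-1)
save('shut',cv2.resize(im[160:310,220:420],(800,600)))
for n in('side','scene'):
    d,R,t=cam(n);W=cloud(d,R,t);H,S,V=cv2.split(cv2.cvtColor(d['color'],cv2.COLOR_RGB2HSV))
    m=((H<6)|(H>174))&(S>150)&(W[...,2]>.09)&(W[...,2]<.11)&(abs(W[...,1]+.146)<.04)&(abs(W[...,0]-.573)<.04)
    P=W[m];print(n,m.sum(),(np.percentile(P,3,axis=0)+np.percentile(P,97,axis=0))/2,np.median(P[:,2]))
plan(.573,-.1465,.13,YAW)
```

```text
Traceback (most recent call last):
IndexError: index -1 is out of bounds for axis 0 with size 0
```

View pics/shut.png

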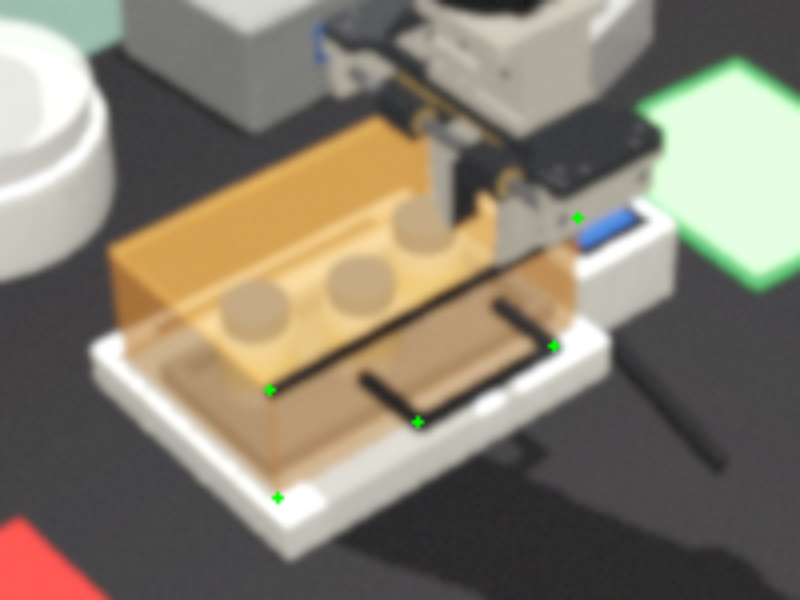

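The cover is fully shut: the bar and corner marks fit at θ=0, and three upright caps are visible through it. Now to the plunger.

Run:
```python
from h import *
plan(.573,-.1465,.116,YAW)
```

```text
tool [-0.1682  0.1649  0.0843] spin -0.001 j7 -0.37 tilt [-0. -0.]
```

Request:
jog_arm(moves=[[-0.168, 0.165, 0, 0], [-0.168, 0.165, 0, 0], [-0.168, 0.165, 0, 0], [-0.168, 0.165, 0, 0], [-0.168, 0.165, 0, 0], [-0.168, 0.165, 0, 0], [-0.168, 0.165, 0.03, 0], [-0.168, 0.165, 0.06, 0], [-0.168, 0.165, 0.08, 0], [-0.168, 0.165, 0.084, 0], [-0.168, 0.165, 0.084, 0]], hand=0.0)

```text
clock: 35.55
position: [0.5735, -0.145, 0.117]
ee_rot: [-2.304, -2.135, -0.0]
force: [-0.3, 0.5, -0.1]
width: 0.006
gripper_force: 0.0
```

Request:
jog_arm(moves=[[0, 0, 0.005, 0], [0, 0, 0.01, 0], [0, 0, 0.015, 0], [0, 0, 0.019, 0], [0, 0, 0.021, 0], [0, 0, 0.021, 0]])

```text
clock: 36.3
position: [0.5745, -0.1457, 0.0972]
ee_rot: [2.304, 2.133, 0.002]
force: [-4.0, 1.8, 15.2]
width: 0.001
gripper_force: 7.9
```

Request:
jog_arm(moves=[[0, 0, 0.002, 0], [0, 0, 0.002, 0], [0, 0, 0.002, 0], [0, 0, 0.002, 0], [0, 0, 0.002, 0]])

```text
clock: 36.92
position: [0.5747, -0.1458, 0.097]
ee_rot: [2.304, 2.132, 0.003]
force: [-9.9, 2.3, 33.1]
width: 0.004
gripper_force: 16.5
```

Request:
jog_arm(moves=[[0, 0, -0.015, 0], [0, 0, -0.03, 0], [0, 0, -0.07, 0], [0, 0, -0.11, 0], [0, 0, -0.11, 0]])

```text
clock: 37.55
position: [0.5753, -0.1462, 0.2069]
ee_rot: [2.303, 2.131, 0.005]
force: [-0.7, -0.5, 0.7]
width: 0.002
gripper_force: 0.0
```

Run:
```python
from h import *
p=hoodpt(.21,.055,0,0)
plan(p[0]+.001,p[1]+.001,.077,YAW)
```

```text
tool [ 0.1682 -0.1671  0.1289] spin -0.001 j7 -0.02 tilt [ 0.005 -0.001]
```

Request:
jog_arm(moves=[[0.169, -0.166, 0, 0], [0.169, -0.166, 0, 0], [0.169, -0.166, 0, 0], [0.169, -0.166, 0, 0], [0.169, -0.166, 0, 0], [0.169, -0.166, 0, 0], [0.169, -0.166, 0.04, 0], [0.169, -0.166, 0.08, 0], [0.169, -0.166, 0.11, 0], [0.169, -0.166, 0.127, 0], [0.169, -0.166, 0.127, 0], [0.169, -0.166, 0.127, 0]], hand=0.036)

```text
clock: 39.05
position: [0.4219, 0.0349, 0.077]
ee_rot: [2.307, 2.133, 0.0]
force: [-0.3, -0.6, 0.5]
width: 0.394
gripper_force: 0.0
```

Request:
jog_arm(moves=[[0, 0, 0, 0], [0, 0, 0, 0], [0, 0, 0, 0], [0, 0, 0, 0], [0, 0, 0, 0]], hand=0.0)

```text
clock: 39.67
position: [0.4229, 0.0354, 0.0773]
ee_rot: [2.304, 2.132, 0.004]
force: [4.5, -1.2, -0.2]
width: 0.122
gripper_force: 25.0
```

Run:
```python
from h import *
s=arm.observe();print(s['position'],s['width']*.0918,s['force'])
a0=hoodpt(.21,.055,0,0)
for th in list(np.linspace(0,1.56,20)[1:]):
    q=hoodpt(.21,.055,0,th)-a0;print(round(th,2),np.round([q@EX,-q[2]],3))
```

```text
[0.42291981 0.03536262 0.07732805] 0.011169803083736166 [ 4.53009088 -1.23573044 -0.17281161]
0.08 [ 0.005 -0.017]
0.16 [ 0.012 -0.034]
0.25 [ 0.02 -0.05]
0.33 [ 0.029 -0.065]
0.41 [ 0.039 -0.079]
0.49 [ 0.051 -0.093]
0.57 [ 0.064 -0.105]
0.66 [ 0.077 -0.117]
0.74 [ 0.092 -0.127]
0.82 [ 0.107 -0.136]
0.9 [ 0.123 -0.144]
0.99 [ 0.14 -0.15]
1.07 [ 0.157 -0.155]
1.15 [ 0.174 -0.159]
1.23 [ 0.192 -0.161]
1.31 [ 0.21  -0.162]
1.4 [ 0.228 -0.161]
1.48 [ 0.245 -0.159]
1.56 [ 0.263 -0.156]
```

Request:
jog_arm(moves=[[0, 0.006, -0.017, 0], [0, 0.013, -0.034, 0], [0, 0.021, -0.05, 0], [0, 0.03, -0.065, 0], [0, 0.04, -0.079, 0], [0, 0.052, -0.093, 0], [0, 0.065, -0.105, 0], [0, 0.078, -0.117, 0], [0, 0.093, -0.127, 0], [0, 0.108, -0.136, 0], [0, 0.124, -0.144, 0], [0, 0.141, -0.15, 0], [0, 0.158, -0.155, 0], [0, 0.175, -0.159, 0], [0, 0.193, -0.161, 0], [0, 0.211, -0.162, 0], [0, 0.229, -0.161, 0], [0, 0.246, -0.159, 0], [0, 0.264, -0.156, 0], [0, 0.264, -0.156, 0]])

```text
clock: 42.18
position: [0.6851, 0.014, 0.2322]
ee_rot: [2.306, 2.132, -0.001]
force: [2.1, -3.8, -1.1]
width: 0.118
gripper_force: 25.0
```

Request:
jog_arm(moves=[[0, 0, 0, 0], [0, 0, 0, 0], [0, 0, 0, 0], [0, 0, 0, 0], [0, 0, -0.03, 0], [0, 0, -0.065, 0], [0, 0, -0.065, 0]], hand=0.034)

```text
clock: 43.05
position: [0.6857, 0.0156, 0.3012]
ee_rot: [2.303, 2.132, 0.007]
force: [-0.6, -0.1, 0.0]
width: 0.372
gripper_force: 0.0
```

Run:
```python
from h import *
s=arm.observe();print(s['position'],s['force'])
caps(.095,(.45,.65),(-.1,.16))
d,R,t=cam('side');save('open2',d['color'][130:330,180:480])
plan(.534,.0275,.062,YAW+np.pi/2)
```

```text
[0.68570931 0.01556825 0.30116135] [-6.29565187e-01 -9.14030801e-02  4.26930972e-04]
scene [[0.5327, 0.0269, 0.0945]]
side [[0.5471, -0.0402, 0.0935], [0.53, 0.0275, 0.0933], [0.5579, 0.0874, 0.093]]
tool [ 0.0009 -0.1502  0.2351] spin 1.571 j7 -0.28 tilt [-0.001 -0.   ]
```

View pics/open2.png

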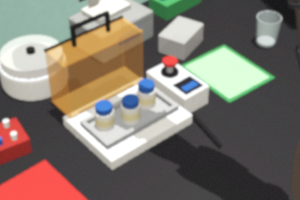

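The cover is wide open again with three upright jars in the chamber. Next is picking the jar nearest the pod, with the jaws turned 20° to clear its neighbour.

Run:
```python
from h import *
plan(.5505,-.0402,.062,np.radians(70))
```

```text
tool [-0.0653 -0.1285  0.2351] spin -1.299 j7 -0.28 tilt [-0.001 -0.   ]
```

Request:
jog_arm(moves=[[-0.066, -0.129, 0, -1.3], [-0.066, -0.129, 0, -1.3], [-0.066, -0.129, 0, -1.3], [-0.066, -0.129, 0, -1.3], [-0.066, -0.129, 0, -1.3], [-0.066, -0.129, 0, -1.3], [-0.066, -0.129, 0, -1.3], [-0.066, -0.129, 0, -1.3], [-0.066, -0.129, 0.06, -1.3], [-0.066, -0.129, 0.12, -1.3], [-0.066, -0.129, 0.12, -1.3]], hand=0.06)

```text
clock: 44.58
position: [0.5473, -0.0411, 0.1738]
ee_rot: [-0.547, -3.084, 0.002]
force: [-0.5, -0.7, 0.2]
width: 0.653
gripper_force: 0.0
```

Run:
```python
from h import *
s=arm.observe();print(s['position'])
plan(.5505,-.0402,.062,np.radians(70))
```

```text
[ 0.54726548 -0.04113899  0.17381926]
tool [-0.0037  0.0023  0.1118] spin -0.002 j7 0.96 tilt [-0.009  0.   ]
```

Request:
jog_arm(moves=[[-0.002, 0.001, 0.05, 0], [-0.002, 0.001, 0.08, 0], [-0.002, 0.001, 0.1, 0], [-0.002, 0.001, 0.115, 0], [-0.002, 0.001, 0.115, 0], [-0.002, 0.001, 0.115, 0]])

```text
clock: 45.32
position: [0.5539, -0.0404, 0.064]
ee_rot: [0.544, 3.092, 0.0]
force: [-0.8, 0.3, 0.4]
width: 0.651
gripper_force: 0.0
```

Request:
jog_arm(moves=[[0, 0, 0, 0], [0, 0, 0, 0], [0, 0, 0, 0], [0, 0, 0, 0], [0, 0, 0, 0], [0, 0, -0.01, 0], [0, 0, -0.05, 0], [0, 0, -0.1, 0], [0, 0, -0.13, 0], [0, 0, -0.13, 0]], hand=0.02, newtons=20)

```text
clock: 46.58
position: [0.5543, -0.0402, 0.1955]
ee_rot: [0.543, 3.09, 0.001]
force: [0.8, -0.4, -2.0]
width: 0.495
gripper_force: 20.0
```

Run:
```python
from h import *
s=arm.observe();print(s['position'],s['width'])
d,R,t=cam('scene');W=cloud(d,R,t);H,S,V=cv2.split(cv2.cvtColor(d['color'],cv2.COLOR_RGB2HSV))
m=(H>45)&(H<75)&(S>50)&(abs(W[...,2])<.012)&(abs(W[...,0]-.51)<.15)&(abs(W[...,1]+.32)<.12)
P=W[m];print(np.percentile(P,[2,50,98],axis=0)[:,:2])
plan(.58,-.318,.034,np.radians(70))
```

```text
[ 0.55426457 -0.04020192  0.19548339] 0.494994810514013
[[ 0.41439498 -0.40658345]
 [ 0.52230851 -0.3108013 ]
 [ 0.62196708 -0.22701629]]
tool [-0.1195 -0.2518  0.1598] spin 0.001 j7 0.97 tilt [ 0.002 -0.   ]
```

Request:
jog_arm(moves=[[-0.119, -0.252, 0, 0], [-0.119, -0.252, 0, 0], [-0.119, -0.252, 0, 0], [-0.119, -0.252, 0, 0], [-0.119, -0.252, 0, 0], [-0.119, -0.252, 0, 0], [-0.119, -0.252, 0, 0], [-0.119, -0.252, 0, 0], [-0.119, -0.252, 0.06, 0], [-0.119, -0.252, 0.11, 0], [-0.119, -0.252, 0.14, 0], [-0.119, -0.252, 0.152, 0], [-0.119, -0.252, 0.158, 0], [-0.119, -0.252, 0.158, 0], [-0.119, -0.252, 0.158, 0]])

```text
clock: 48.5
position: [0.5797, -0.3182, 0.036]
ee_rot: [0.543, 3.092, -0.001]
force: [-0.4, 0.7, -2.2]
width: 0.493
gripper_force: 20.0
```

Request:
jog_arm(moves=[[0, 0, 0, 0], [0, 0, 0, 0], [0, 0, 0, 0], [0, 0, -0.03, 0], [0, 0, -0.08, 0], [0, 0, -0.13, 0], [0, 0, -0.16, 0], [0, 0, -0.16, 0]], hand=0.06)

```text
clock: 49.5
position: [0.5804, -0.3184, 0.1979]
ee_rot: [0.543, 3.089, -0.002]
force: [-0.0, -0.1, -0.3]
width: 0.655
gripper_force: 0.0
```

Run:
```python
from h import *
s=arm.observe();print(s['position'],s['joints'][6])
caps(.095,(.45,.65),(-.1,.16));caps(.067,(.4,.63),(-.42,-.22))
plan(.561,.0875,.062,np.radians(110))
```

```text
[ 0.58040872 -0.31840662  0.197881  ] 1.427364920636076
scene [[0.5332, 0.0269, 0.0948]]
side [[0.5307, 0.0264, 0.093], [0.5578, 0.0877, 0.0931]]
scene [[0.582, -0.3141, 0.0662]]
side [[0.5747, -0.316, 0.0649]]
tool [0.154  0.3752 0.1317] spin -0.697 j7 1.43 tilt [-0.002  0.001]
```

Request:
jog_arm(moves=[[0.154, 0.375, 0, -0.7], [0.154, 0.375, 0, -0.7], [0.154, 0.375, 0, -0.7], [0.154, 0.375, 0, -0.7], [0.154, 0.375, 0, -0.7], [0.154, 0.375, 0, -0.7], [0.154, 0.375, 0, -0.7], [0.154, 0.375, 0, -0.7], [0.154, 0.375, 0, -0.7], [0.154, 0.375, 0, -0.7], [0.154, 0.375, 0, -0.7], [0.154, 0.375, 0.03, -0.7], [0.154, 0.375, 0.03, -0.7]])

```text
clock: 51.32
position: [0.5607, 0.0858, 0.1631]
ee_rot: [0.548, -3.09, 0.001]
force: [-0.0, -0.5, -0.4]
width: 0.652
gripper_force: 0.0
```

Run:
```python
from h import *
s=arm.observe();print(s['position'])
plan(.561,.0877,.062,np.radians(110))
```

```text
[0.56071768 0.08579951 0.16312826]
tool [-0.0013  0.0017  0.1011] spin 0.002 j7 1.33 tilt [-0.004 -0.001]
```

Request:
jog_arm(moves=[[0, 0.001, 0.05, 0], [0, 0.001, 0.08, 0], [0, 0.001, 0.095, 0], [0, 0.001, 0.102, 0], [0, 0.001, 0.102, 0], [0, 0.001, 0.102, 0]])

```text
clock: 52.08
position: [0.5623, 0.0882, 0.0638]
ee_rot: [-0.55, 3.091, -0.0]
force: [0.0, -0.7, -0.4]
width: 0.653
gripper_force: 0.0
```

Request:
jog_arm(moves=[[0, 0, 0, 0], [0, 0, 0, 0], [0, 0, 0, 0], [0, 0, 0, 0], [0, 0, 0, 0], [0, 0, -0.01, 0], [0, 0, -0.05, 0], [0, 0, -0.1, 0], [0, 0, -0.13, 0], [0, 0, -0.13, 0]], hand=0.02)

```text
clock: 53.32
position: [0.5627, 0.0887, 0.1954]
ee_rot: [-0.55, 3.089, 0.0]
force: [0.1, 0.4, -2.2]
width: 0.494
gripper_force: 20.0
```

Run:
```python
from h import *
s=arm.observe();print(s['position'],s['width'])
plan(.45,-.318,.036,np.radians(90))
caps(.067,(.4,.63),(-.42,-.22))
```

```text
[0.56271394 0.08870104 0.19542324] 0.4942211068896278
tool [ 0.2468 -0.3427  0.1586] spin 0.352 j7 1.35 tilt [0.004 0.001]
scene [[0.5811, -0.3157, 0.0661]]
side [[0.5738, -0.317, 0.0651]]
```

Request:
jog_arm(moves=[[0.247, -0.343, 0, 0.35], [0.247, -0.343, 0, 0.35], [0.247, -0.343, 0, 0.35], [0.247, -0.343, 0, 0.35], [0.247, -0.343, 0, 0.35], [0.247, -0.343, 0, 0.35], [0.247, -0.343, 0, 0.35], [0.247, -0.343, 0, 0.35], [0.247, -0.343, 0, 0.35], [0.247, -0.343, 0, 0.35], [0.247, -0.343, 0.06, 0.35], [0.247, -0.343, 0.11, 0.35], [0.247, -0.343, 0.14, 0.35], [0.247, -0.343, 0.152, 0.35], [0.247, -0.343, 0.158, 0.35], [0.247, -0.343, 0.158, 0.35], [0.247, -0.343, 0.158, 0.35]])

```text
clock: 55.55
position: [0.4488, -0.3195, 0.0358]
ee_rot: [-0.003, 3.14, -0.002]
force: [-0.3, -0.5, -1.0]
width: 0.5
gripper_force: 20.0
```

Request:
jog_arm(moves=[[0, 0, 0, 0], [0, 0, 0, 0], [0, 0, 0, 0], [0, 0, -0.03, 0], [0, 0, -0.08, 0], [0, 0, -0.13, 0], [0, 0, -0.16, 0], [0, 0, -0.16, 0]], hand=0.06)

```text
clock: 56.55
position: [0.4494, -0.3198, 0.1972]
ee_rot: [-0.003, 3.138, -0.004]
force: [0.1, 0.3, -0.3]
width: 0.65
gripper_force: 0.0
```

Run:
```python
from h import *
s=arm.observe();print(s['position'],s['joints'][6])
caps(.095,(.45,.65),(-.1,.16));caps(.067,(.4,.63),(-.42,-.22))
plan(.532,.027,.062,YAW+np.pi/2)
```

```text
[ 0.44938127 -0.31977684  0.19724446] 1.8564691364473473
scene [[0.5237, 0.0341, 0.095]]
side [[0.5155, 0.0344, 0.0928]]
scene [[0.4524, -0.3182, 0.0665], [0.5816, -0.3161, 0.0661]]
side [[0.5738, -0.3158, 0.0654], [0.4436, -0.3182, 0.0653]]
tool [-0.0857  0.3455  0.1317] spin 0.079 j7 1.86 tilt [-0.002  0.001]
```

The last jar was knocked to about (0.520, 0.034), still upright at cap height 0.094. I'm retargeting to that position.

Request:
jog_arm(moves=[[-0.072, 0.353, 0, 0.08], [-0.072, 0.353, 0, 0.08], [-0.072, 0.353, 0, 0.08], [-0.072, 0.353, 0, 0.08], [-0.072, 0.353, 0, 0.08], [-0.072, 0.353, 0, 0.08], [-0.072, 0.353, 0, 0.08], [-0.072, 0.353, 0, 0.08], [-0.072, 0.353, 0, 0.08], [-0.072, 0.353, 0, 0.08], [-0.072, 0.353, 0.03, 0.08], [-0.072, 0.353, 0.03, 0.08]], hand=0.072)

```text
clock: 58.25
position: [0.5179, 0.0329, 0.1633]
ee_rot: [-0.124, -3.136, 0.001]
force: [-0.3, 0.3, 0.6]
width: 0.783
gripper_force: 0.0
```

Run:
```python
from h import *
s=arm.observe();print(s['position'])
caps(.095,(.45,.65),(-.1,.16))
plan(.5198,.0343,.064,YAW+np.pi/2)
```

```text
[0.51793213 0.03288087 0.16331735]
scene [[0.5233, 0.0338, 0.0948]]
side [[0.5151, 0.0349, 0.0933]]
tool [-0.0004  0.0006  0.1012] spin -0.002 j7 1.03 tilt [-0.  0.]
```

Request:
jog_arm(moves=[[0, 0.001, 0.05, 0], [0, 0.001, 0.08, 0], [0, 0.001, 0.095, 0], [0, 0.001, 0.1, 0], [0, 0.001, 0.1, 0], [0, 0.001, 0.1, 0]])

```text
clock: 59.1
position: [0.5201, 0.0351, 0.0658]
ee_rot: [0.122, 3.137, 0.0]
force: [-0.0, 0.4, 0.7]
width: 0.781
gripper_force: 0.0
```

Request:
jog_arm(moves=[[0, 0, 0, 0], [0, 0, 0, 0], [0, 0, 0, 0], [0, 0, 0, 0], [0, 0, 0, 0], [0, 0, -0.01, 0], [0, 0, -0.05, 0], [0, 0, -0.1, 0], [0, 0, -0.13, 0], [0, 0, -0.13, 0]], hand=0.02)

```text
clock: 60.35
position: [0.5206, 0.0356, 0.1974]
ee_rot: [0.122, 3.135, 0.001]
force: [0.6, 0.7, -1.8]
width: 0.496
gripper_force: 20.0
```

Run:
```python
from h import *
s=arm.observe();print(s['position'],s['width'])
plan(.514,-.318,.036,np.radians(90))
caps(.067,(.4,.63),(-.42,-.22))
```

```text
[0.52062541 0.03558851 0.19736464] 0.4957603411026183
tool [-0.0201 -0.3532  0.1612] spin -0.078 j7 1.06 tilt [0.005 0.   ]
scene [[0.4523, -0.3177, 0.0664], [0.5814, -0.3156, 0.0666]]
side [[0.5732, -0.3157, 0.0651], [0.4442, -0.3178, 0.065]]
```

Request:
jog_arm(moves=[[-0.02, -0.353, 0, -0.08], [-0.02, -0.353, 0, -0.08], [-0.02, -0.353, 0, -0.08], [-0.02, -0.353, 0, -0.08], [-0.02, -0.353, 0, -0.08], [-0.02, -0.353, 0, -0.08], [-0.02, -0.353, 0, -0.08], [-0.02, -0.353, 0, -0.08], [-0.02, -0.353, 0, -0.08], [-0.02, -0.353, 0.06, -0.08], [-0.02, -0.353, 0.11, -0.08], [-0.02, -0.353, 0.14, -0.08], [-0.02, -0.353, 0.153, -0.08], [-0.02, -0.353, 0.158, -0.08], [-0.02, -0.353, 0.158, -0.08], [-0.02, -0.353, 0.158, -0.08]])

```text
clock: 62.45
position: [0.5126, -0.3188, 0.0379]
ee_rot: [-0.003, 3.14, -0.002]
force: [-1.1, -1.0, -0.8]
width: 0.495
gripper_force: 20.0
```

Request:
jog_arm(moves=[[0, 0, 0, 0], [0, 0, 0, 0], [0, 0, 0, 0], [0, 0, -0.03, 0], [0, 0, -0.09, 0], [0, 0, -0.15, 0], [0, 0, -0.21, 0], [0, 0, -0.26, 0], [0, 0, -0.26, 0]], hand=0.06)

```text
clock: 63.58
position: [0.5139, -0.3188, 0.3014]
ee_rot: [-0.003, 3.135, -0.006]
force: [0.6, -0.2, -0.8]
width: 0.655
gripper_force: 0.0
```

Run:
```python
from h import *
s=arm.observe();print(s['position'],s['joints'][6])
caps(.067,(.4,.63),(-.42,-.22))
p=hoodpt(.21,.055,0,1.56);plan(p[0]+.001,p[1]+.001,.295,YAW)
```

```text
[ 0.51385722 -0.31884081  0.3013576 ] 1.8302123230496512
scene [[0.451, -0.3178, 0.0664], [0.5185, -0.3158, 0.0664], [0.5824, -0.3149, 0.0665]]
side [[0.5748, -0.3151, 0.0651], [0.5086, -0.3185, 0.0652], [0.4437, -0.3167, 0.0658]]
tool [-0.1733  0.3323  0.0016] spin -1.492 j7 1.83 tilt [ 0.    -0.001]
```

Request:
jog_arm(moves=[[-0.173, 0.332, 0, 1.65], [-0.173, 0.332, 0, 1.65], [-0.173, 0.332, 0, 1.65], [-0.173, 0.332, 0, 1.65], [-0.173, 0.332, 0, 1.65], [-0.173, 0.332, 0, 1.65], [-0.173, 0.332, 0, 1.65], [-0.173, 0.332, 0, 1.65], [-0.173, 0.332, 0, 1.65], [-0.173, 0.332, 0, 1.65], [-0.173, 0.332, 0, 1.65], [-0.173, 0.332, 0, 1.65], [-0.173, 0.332, 0, 1.65], [-0.173, 0.332, 0, 1.65]], hand=0.036)

```text
clock: 65.42
position: [0.6841, 0.0138, 0.2967]
ee_rot: [-2.305, -2.135, -0.0]
force: [-0.7, 0.5, 0.6]
width: 0.391
gripper_force: 0.0
```

Run:
```python
from h import *
s=arm.observe();print(s['position'])
plan(.6846,.0147,.2325,YAW)
a0=hoodpt(.21,.055,0,1.56)
for th in list(np.linspace(1.56,.78,12)[1:]):
    q=hoodpt(.21,.055,0,th)-a0;print(round(th,2),np.round([q@EX,-q[2]],3))
```

```text
[0.68413186 0.01376387 0.2967274 ]
tool [0.001  0.0004 0.0642] spin 0.0 j7 -0.28 tilt [0. 0.]
1.49 [-0.015 -0.003]
1.42 [-0.03  -0.005]
1.35 [-0.046 -0.006]
1.28 [-0.061 -0.006]
1.21 [-0.076 -0.005]
1.13 [-0.092 -0.003]
1.06 [-0.107  0.   ]
0.99 [-0.121  0.005]
0.92 [-0.136  0.01 ]
0.85 [-0.15   0.016]
0.78 [-0.163  0.024]
```

Request:
jog_arm(moves=[[0.001, 0, 0.03, 0], [0.001, 0, 0.055, 0], [0.001, 0, 0.064, 0], [0.001, 0, 0.064, 0], [0.001, 0, 0.064, 0]])

```text
clock: 66.05
position: [0.6849, 0.015, 0.234]
ee_rot: [2.305, 2.133, 0.002]
force: [0.5, 0.3, 0.2]
width: 0.391
gripper_force: 0.0
```

Request:
jog_arm(moves=[[0, 0, 0, 0], [0, 0, 0, 0], [0, 0, 0, 0], [0, 0, 0, 0], [0, 0, 0, 0], [0, -0.015, -0.003, 0], [0, -0.03, -0.005, 0], [0, -0.046, -0.006, 0], [0, -0.061, -0.006, 0], [0, -0.076, -0.005, 0], [0, -0.092, -0.003, 0], [0, -0.107, 0, 0], [0, -0.121, 0.005, 0], [0, -0.136, 0.01, 0], [0, -0.15, 0.016, 0], [0, -0.163, 0.024, 0], [0, -0.163, 0.024, 0], [0, -0.163, 0.024, 0]], hand=0.0)

```text
clock: 68.3
position: [0.521, 0.0284, 0.209]
ee_rot: [-2.303, -2.134, 0.001]
force: [-5.2, 4.1, 5.9]
width: 0.123
gripper_force: 20.0
```

Request:
jog_arm(moves=[[0, 0, 0, 0], [0, 0, 0, 0], [0, 0, 0, 0], [0, 0, 0, 0], [0, 0, -0.03, 0], [0, 0, -0.09, 0], [0, 0, -0.12, 0], [0, 0, -0.12, 0], [0, 0, -0.12, 0]], hand=0.036)

```text
clock: 69.42
position: [0.5214, 0.0273, 0.328]
ee_rot: [-2.305, -2.134, 0.001]
force: [0.3, -1.3, -0.3]
width: 0.394
gripper_force: 0.0
```

Run:
```python
from h import *
s=arm.observe();print(s['position'],s['force'],s['clock'])
d,R,t=cam('side');im=d['color'].copy()
for a,b,y in [(210,55,.05),(210,55,-.05),(160,0,.115),(160,85,.115),(160,85,-.115)]:
    cv2.circle(im,tuple(int(round(v)) for v in proj(d,R,t,hoodpt(a/1e3,b/1e3,y,.78))),1,(0,255,0),-1)
save('end',cv2.resize(im[110:310,200:460],(780,600)))
caps(.067,(.4,.63),(-.42,-.22))
```

```text
[0.52135969 0.02727176 0.32801701] [ 0.31978348 -1.28701397 -0.31165289] 69.425
scene [[0.4519, -0.3182, 0.0663], [0.5168, -0.3176, 0.0665], [0.5812, -0.3148, 0.0663]]
side [[0.5733, -0.3169, 0.0652], [0.5105, -0.3162, 0.0652], [0.4448, -0.318, 0.0649]]
```

View pics/end.png

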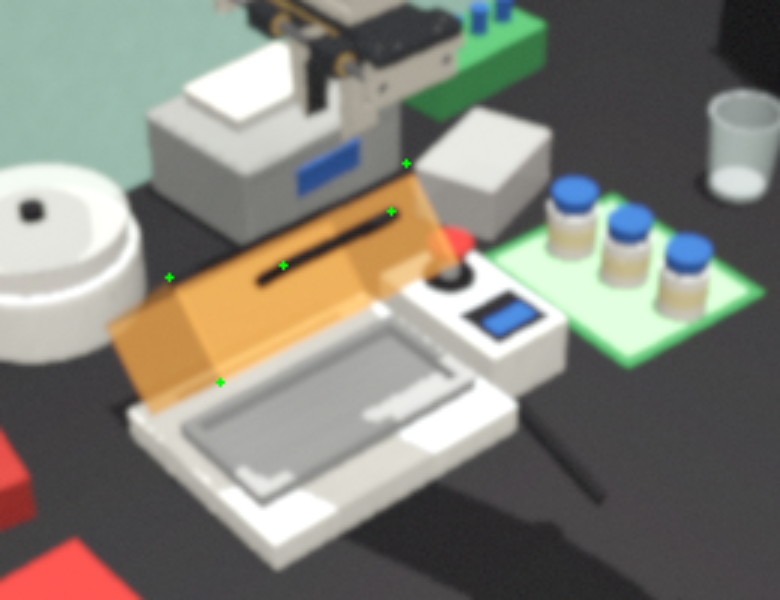

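The end view shows the cover half open: the bar at (330,240) and the cover corners fit my 0.78 rad marks. Three jars stand upright on the green mat at (573,215), (627,245) and (685,275), the plunger is up and the chamber is empty. I'm handing in.

```bash
python3 -c "
from cell import arm
print(arm.sign_off())"
```

```text
the job is handed in; nothing more can be done
None
```

I ran the whole cycle and handed it in at about 69 s; sign-off gave no verdict, but the last images showed all three jars upright on the green mat, the cover at about 45° (0.78 rad) and the plunger up.

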